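# Hold a lapping holder flush on a sloped lap

## Task

Lift the loose lid off the canister by its knob and set it down gently on the bench beside it, knob up. Then take the brass-footed lapping holder out by its stem, tilt it to match the sloped lap on the sine plate, and press the whole flat underside of its foot flush on the lap with a light push of about ten newtons, without shifting the sine plate, tipping the canister or disturbing the hammer, bowl and glue bottle. Finish still gripping the holder and pressing it flush: do not let go.

Things in the scene. Friction and masses are not known exactly. Their poses are not given: they have to be found in the camera images.
- pot: Round open-topped aluminium canister standing loose on the bench, 0.7 kg: 124 mm outer diameter, 68 mm high, wall 4 mm, floor 6 mm thick. Origin: centre of its underside, z up. The lapping holder stands on its floor, within 14 mm of the middle.
- lid: Loose aluminium lid on the canister, 0.12 kg: plate 132 mm diameter, 6 mm thick, on the rim; below it a boss 108 mm diameter, 5 mm deep, in the mouth with 4 mm of play each side. Dark wooden knob in the middle: neck 14 mm diameter, head 24 mm diameter from 25 to 45 mm above the origin. Origin: centre of the boss's underside (63 mm above the bench when on the canister, 0 when lying on the bench); z up through the knob.
- holder: Lapping holder, 0.16 kg (can vary by a quarter), standing inside the canister and hidden until the lid is off: a round brass foot 44 mm diameter and 10 mm thick, with a square steel stem 14 mm x 14 mm rising from its centre to 52 mm above the underside. Origin: centre of the flat underside of the foot; z runs up the stem, x and y are square to the stem's sides.
- lap_face (a point): Centre of the lap's top face: pale square 100 x 100 mm on the stiff, locked tilting plate of a dark steel sine plate (base 130 x 110 x 18 mm, fixed). z: outward normal; x: up the slope; y: level. Low, hinged edge towards the robot; slope 14 to 33 degrees; gives under pushes above about 40 N. Beside the plate two 55 mm high cheeks, 60 mm either side of the middle.
- hammer: Hammer with a wooden handle, 220 mm long, lying on the bench near the robot. Bystander: leave it alone. Origin: on the bench under the middle of it, x along the handle towards the head.
- bowl: Small terracotta bowl, 96 mm diameter, 32 mm high, beyond the work. Bystander: leave it alone. Origin: centre of its underside.
- glue: Small white bottle with a red cap, 48 mm diameter, 120 mm high. Bystander: leave it alone. Origin: centre of its underside.
Mind the look-alikes: they are no part of the job. Leave any green or red look-alike of the part that bears lap_face alone. What is shaped like the lid but red is not meant.

How it is judged:
By the outcome, as a careful person would: the job done as asked, in the order asked, and still so for the second after the job is handed in, while the arm keeps its last pose, push and grip.
It also fails if it takes over 59 s, if anything falls off the work surface, if the arm or the gripper's body presses on something with over 40 N, if the wrist force passes 120 N, or if a joint passes its speed limit or range.

## Robot

A 6-joint arm with a two-finger parallel gripper is mounted at the origin on the work surface. World frame = base frame: x ahead of the robot, y to its left, z up, the work surface at z = 0. Lengths are in m, angles in rad, forces in N, time in s.
With the tool pointing down it reaches from about 0.275 to 0.75 m from the base axis. Payload 10.2 kg.
Tool frame: the origin (TCP) lies at the very end of the fingers, on their centre line; the grasp point (between the pads) lies 19 mm behind it (r.grip_point_offset is the z of the grasp point in the tool frame, in m); z points along the fingers, y is the line along which they close (so a half turn about z gives the same grasp; the last joint's range is limited). The gripper opens to 88 mm and grips with 3 to 60 N. Pads are 18 mm wide; open, the fingers measure 123 mm over their backs; the gripper's body (75 mm by 187 mm) begins 45 mm behind the grasp point.
Start: joints at [1.061, 0.313, 1.498, -0, 1.331, -0.223], TCP at [0.149, 0.504, 0.239] pointing down, gripper open.
Joint ranges: [-2.94, 2.94], [-0.97, 2.17], [0.19, 2.56], [-1.23, 4.37], [0.02, 3.11], [-2.88, 2.88]. Speed limits (rad/s): [2.39, 2.39, 3.01, 3.14, 3.14, 3.14].

## Interface

Orientations are given as a unit quaternion [x, y, z, w].
In Python, from plant import r gives the robot as it stands. The module is installed in compiled form; this text tells all that it offers.
- The arm moves only by the tool play_rows, never from a script. Its argument "steps" is text: rows parted by semicolons, each of 7 numbers parted by spaces: the opening, from 0 (shut) to 1 (fully open), then the shift along the world's x, y, z in m, then the turn, a rotation vector about the world's x, y, z in rad. In form: fingers dx dy dz ax ay az; .... A call has 1 to 8 rows; each row is the pose to reach, as a shift and turn from the pose commanded when the call began; what a row does not reach only later rows make up. A row lasts 1/8 s, in which the tool goes at most 62.5 mm and 10.7 degrees, less where a joint would pass 70% of its speed; a pose out of reach is approached as far as the arm can. A call with a gripper value outside its range is refused whole. The fingers move at their own pace and stop on an object; "squeeze" is the grip in N (left out, the last holds). Time passes only in rows, so rows that repeat a pose let the fingers close. It gives the time, the measured TCP pose, the force, the opening and the grip force at its end, in the units of the state.
- r.get_obs(): the state, without advancing time (a new reading comes with each control period).
- r.camera(name): name is "side" or "top" or "wrist"; returns the picture (400x640x3 uint8, red, green, blue); there is no depth.
- r.get_calibration(name): a dict with "mtx" (3x3 intrinsics, pixels), "eye" and "orientation" of the camera in the world. Camera axes: x right, y up, looking along -z (the intrinsics and any distortion apply to the point x, -y, -z); pixel columns grow to the right and rows downward; lengths in m; the calibration is good to about 2 mm. A picture is of the moment at which its call begins: read the wrist's pose just before it. get_calibration takes no time and is no camera call; for the wrist camera it gives the pose at the moment of the call.
- r.hand_in(): hands the job in; it is judged then, once.
Trained networks look in the newest picture that a camera, given by its name, has taken for a name from the list of things; names that differ only in an ending like _2 or _b are one class to them, and where a whole thing is asked for, a point or a joint stands for the part that bears it (a point fixed in the world has none). Each returns a list of dicts, best first, with "confidence" (0 to 1); they miss things now and then, are a little off and sometimes report something else, mostly with a low value. They report only what shows in the picture. A call takes as long as a camera call. They do not tell look-alikes from the thing itself.
- r.boxes_of(camera, thing): "rect" ([left, top, right, bottom] in pixels, round what is visible of it).
- r.tip_of(camera, thing): "at" ([column, row] in pixels: a listed point, or the origin of a listed thing).
The state is a dict: "time_s": time; "q": joint angles; "qvel": joint speeds; "effort": joint torques, N m; "tool_pos": TCP position; "tool_rot": TCP orientation; "wrist_force": force on the tool from outside, world axes, zero at the start; "torque": the same for the moment, N m; "width": opening from 0.0 (shut) to 1.0 (fully open); "grip_force": force on a finger pad.
Only numpy, scipy, OpenCV 4.12 (cv2) and the standard library are available. Lean on these libraries where they do the work, as an engineer would, in place of code of your own. Each camera call takes 0.05 s, during which the arm holds its last target. There are 200 camera calls.

## Working session

There is one attempt and no reset: what is moved stays moved. The work goes in short steps, Python scripts to look and compute and a tool call to move; the robot and the scene stay as the last step left them, time stands still between calls to the robot, and variables do not carry over. Pictures are saved under pics/ and viewed, at most 10 in all, crops included, and the job is handed in when it is done.

Besides the shell and the picture viewer there is one more tool, called after "Emit:" as name(argument=value, ...) on one line, values as JSON. play_rows: Moves the arm, as the interface text tells. Its arguments: {"type":"object","properties":{"steps":{"type":"string"},"squeeze":{"type":"number"}},"required":["steps"]}

```bash
mkdir -p pics; cat > h.py <<'E'
from plant import r
import numpy as np, cv2
from scipy.spatial.transform import Rotation as R
def snap(c,f):
    im=r.camera(c); cv2.imwrite('pics/'+f,im[:,:,::-1]); return im
def cal(c):
    k=r.get_calibration(c); return np.array(k['mtx']),np.array(k['eye']),R.from_quat(k['orientation']) if np.size(k['orientation'])==4 else R.from_matrix(k['orientation'])
def ray(k,p):
    M,e,o=k; d=np.linalg.inv(M)@[p[0],p[1],1]; d=o.apply([d[0],-d[1],-d[2]]); return e,d/np.linalg.norm(d)
def atz(k,p,z):
    e,d=ray(k,p); return e+d*(z-e[2])/d[2]
def proj(k,X):
    M,e,o=k; c=o.inv().apply(np.atleast_2d(X)-e); c=c*[1,-1,-1]; u=c@M.T; return u[:,:2]/u[:,2:]
def tri(obs):
    A=0;b=0
    for k,p in obs:
        e,d=ray(k,p);P=np.eye(3)-np.outer(d,d);A=A+P;b=b+P@e
    return np.linalg.solve(A,b)
E
python3 - <<'E'
from h import *
a=snap('top','a_top.png');b=snap('side','a_side.png')
print(r.get_calibration('top'))
for c in('top','side'):
    k=cal(c);print(c,k[1])
    for t in('pot','lid','lap_face','hammer','bowl','glue','holder'):
        for d in r.boxes_of(c,t)[:3]: print(t,'box',np.round(d['rect']),round(d['confidence'],2))
        for d in r.tip_of(c,t)[:3]: print(t,'tip',np.round(d['at'],1),round(d['confidence'],2))
print(r.get_obs())
E
```

```text
{'mtx': array([[364.66422237,   0.        , 317.79349629],
       [  0.        , 364.66422237, 194.24756083],
       [  0.        ,   0.        ,   1.        ]]), 'eye': array([ 0.35497313, -0.14898741,  1.13688324]), 'orientation': array([ 0.04961101, -0.04942328, -0.70010917,  0.71059358])}
top [ 0.35497313 -0.14898741  1.13688324]
pot box [191. 176. 213. 207.] 0.51
pot tip [195.3 187. ] 0.77
lid box [161. 160. 209. 203.] 0.9
lid box [195. 109. 237. 142.] 0.71
lid box [323. 168. 364. 211.] 0.21
lid tip [185.5 184.7] 0.77
lid tip [218.1 125.9] 0.66
lap_face box [323. 170. 365. 209.] 0.89
lap_face box [413. 234. 465. 275.] 0.82
lap_face box [391. 168. 434. 214.] 0.7
lap_face tip [344.9 189.2] 0.76
lap_face tip [412.9 187. ] 0.75
lap_face tip [439.9 253.6] 0.7
hammer box [311. 243. 385. 282.] 0.71
hammer tip [349.8 263.1] 0.8
bowl box [252. 112. 280. 139.] 0.87
glue box [332. 123. 347. 147.] 0.6
glue tip [338.2 138.1] 0.69
side [0.40971754 0.82737291 0.61975753]
pot box [261. 315. 322. 355.] 0.56
pot box [303. 179. 341. 215.] 0.29
pot tip [289.7 327.5] 0.81
lid box [175. 272. 239. 317
[... 485 characters left out ...]
286.9 306.3] 0.34
{'time_s': 1.5, 'q': array([ 1.06059622e+00,  3.12895813e-01,  1.49768998e+00, -4.19135851e-05,
        1.33101849e+00, -2.23384290e-01]), 'qvel': array([-0.0007307 ,  0.00013831, -0.00072198, -0.00044479,  0.00082507,
       -0.00065443]), 'effort': array([ 1.18429733e-05, -4.02111018e+01, -2.52416164e+01,  6.94806967e-02,
        3.19325086e-02, -3.05606522e-05]), 'tool_pos': array([0.14853734, 0.50355195, 0.2387261 ]), 'tool_rot': array([ 1.42911938e-01,  9.89735408e-01, -1.27280518e-05,  1.69179762e-05]), 'wrist_force': array([ 1.04223919,  0.31256744, -0.02984404]), 'torque': array([-0.02206764,  0.04038945, -0.03076129]), 'grip_force': 0.0, 'width': 0.999992887128485}
```

View pics/a_top.png

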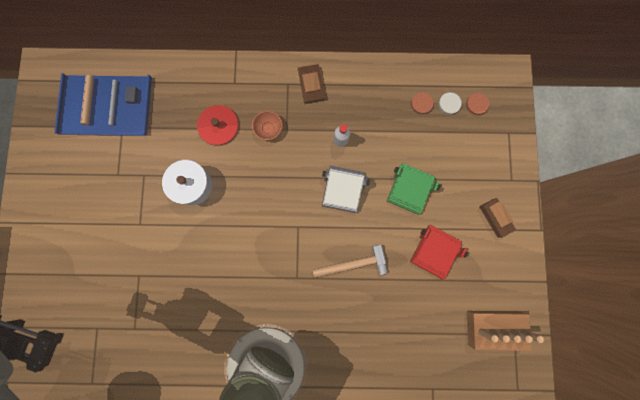

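View pics/a_side.png

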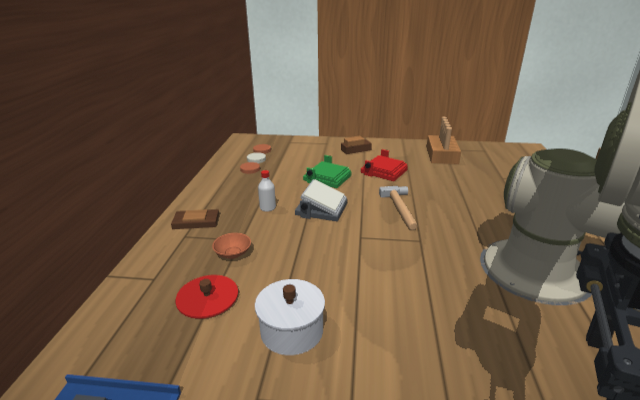

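The lid candidates are silver on the canister (top 186,184; side 286,308) and red (218,126). The silver one fits. The laps are pale (345,189), green (413,187) and red (440,254), and the pale one fits. I'll check both in a crop.

```bash
python3 - <<'E'
from h import *
T=cal('top');S=cal('side')
np.set_printoptions(precision=4,suppress=True)
for n,a,b in(('lid',(185.5,184.7),(286.4,307.9)),('pot',(195.3,187),(289.7,327.5)),('lap',(344.9,189.2),(327.3,195.7)),('hammer',(349.8,263.1),(400.6,211.2)),('glue',(338.2,138.1),(266,205.3)),('redlid',(218.1,125.9),(204.1,298.1))):
    p=tri([(T,a),(S,b)]);print(n,p,proj(T,p)-a,proj(S,p)-b)
print('bowl',atz(S,(234.7,254.3),0), atz(T,(267,126),.02))
im=cv2.imread('pics/a_top.png');im2=cv2.imread('pics/a_side.png')
a=cv2.resize(im[130:230,150:380],(800,348),interpolation=3)
b=cv2.resize(im2[150:360,170:430],None,fx=1.2,fy=1.2)
o=np.zeros((600,800,3),np.uint8);o[:348]=a;o[348:600,:312]=b[:252];cv2.imwrite('pics/crop.png',o)
E
```

```text
lid [0.5384 0.2511 0.0562] [[-0.1493 -2.6209]] [[4.0733 0.7018]]
pot [ 0.5389  0.2416 -0.0047] [[-0.0705 -1.7121]] [[2.678  0.4587]]
lap [ 0.5211 -0.2296  0.0436] [[0.0004 1.5746]] [[-1.6013 -0.2839]]
hammer [ 0.301  -0.2494 -0.0084] [[-0.0581  0.738 ]] [[-0.7677 -0.0453]]
glue [ 0.6966 -0.2098  0.011 ] [[-0.0259 -0.3424]] [[0.3554 0.0891]]
redlid [ 0.7398  0.1802 -0.0031] [[-0.2838 -1.5175]] [[2.2277 0.527 ]]
bowl [0.7243 0.0214 0.    ] [0.7291 0.0171 0.02  ]
```

View pics/crop.png

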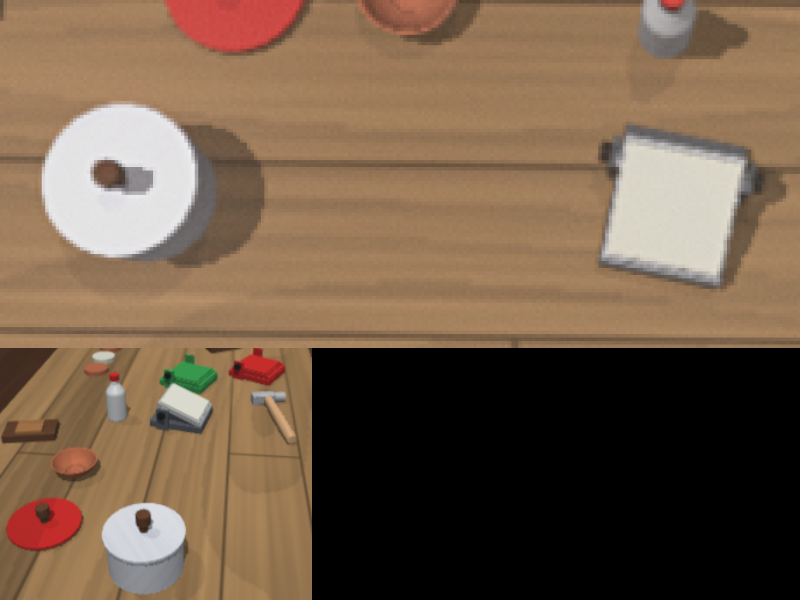

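The crop confirms both: the silver lid with its dark knob sits on the canister, and the pale lap is on the dark sine plate. I'll move above the lid and look with the wrist camera.

Emit:
play_rows(steps="1 0.05 -0.033 0 0 0 0; 1 0.1 -0.066 0 0 0 0; 1 0.15 -0.1 0 0 0 0; 1 0.2 -0.132 0 0 0 0; 1 0.25 -0.165 0 0 0 0; 1 0.3 -0.198 0 0 0 0; 1 0.34 -0.23 0 0 0 0; 1 0.37 -0.256 0 0 0 0")

```text
time_s: 2.5
tool_pos: [0.52, 0.246, 0.2385]
tool_rot: [0.143, 0.99, -0.0, -0.0]
wrist_force: [-0.3, 0.5, 0.0]
width: 1.001
grip_force: 0.0
```

```bash
python3 - <<'E'
from h import *
np.set_printoptions(precision=4,suppress=True)
k=cal('wrist');snap('wrist','w1.png')
o=r.get_obs();print(o['tool_pos'],o['time_s'],k[1])
for d in r.tip_of('wrist','lid'): print(d, atz(k,d['at'],.063))
for d in r.boxes_of('wrist','lid'): print(d)
E
```

```text
[0.5226 0.2432 0.2382] 2.55 [0.4439 0.2695 0.385 ]
{'at': [329.6, 184.2], 'confidence': 0.96} [0.5406 0.2504 0.063 ]
{'at': [317.5, 323.3], 'confidence': 0.68} [0.6896 0.194  0.063 ]
{'rect': [259.6, 115.8, 399.6, 255.9], 'confidence': 0.69}
{'rect': [267.4, 283.1, 370.9, 371.3], 'confidence': 0.65}
```

View pics/w1.png

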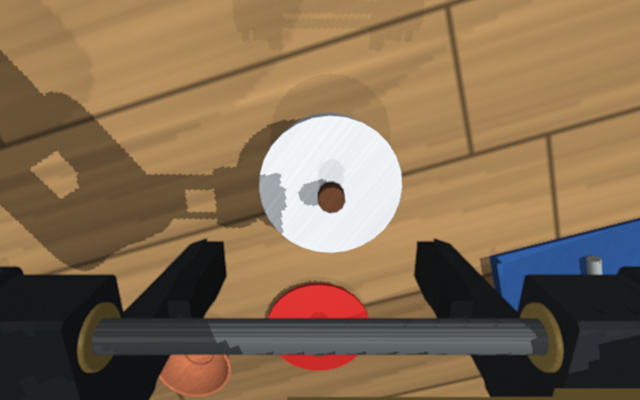

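The wrist view shows the silver lid centred at (330,184), knob top at (331,196) and the red lid below at (318,323). I'll compute the knob position.

```bash
python3 - <<'E'
from h import *
np.set_printoptions(precision=4,suppress=True)
k=cal('wrist');im=cv2.imread('pics/w1.png').astype(int)
b,g,rr=im[...,0],im[...,1],im[...,2]
def cen(m):
    n,l,s,c=cv2.connectedComponentsWithStats(m.astype(np.uint8));i=1+np.argmax(s[1:,4]);return s[i],c[i],l==i
M=np.zeros(b.shape,bool);M[110:260,250:410]=1
m=M&(b>.85*rr)&(b>110)
s,c,l=cen(m);h=cv2.fitEllipse(cv2.convexHull(np.argwhere(l)[:,::-1].astype(np.float32)));print(s,h,atz(k,h[0],.074))
m=np.zeros_like(M);m[175:215,315:350]=1
s,c,l=cen(m&(rr<150)&(rr>b*1.6));print(s,c,atz(k,c,.108),atz(k,c,.104))
print(r.get_obs()['tool_pos'])
E
```

```text
[  259   113   143   140 14828] ((329.9640197753906, 183.038330078125), (138.2490234375, 142.62010192871094), 86.20893096923828) [0.5354 0.2522 0.074 ]
[318 183  26  29 600] [330.81  197.035] [0.5372 0.2515 0.108 ] [0.5385 0.2512 0.104 ]
[0.5193 0.2465 0.2383]
```

Emit:
play_rows(steps="1 0.012 0.004 -0.05 0 0 0; 1 0.017 0.006 -0.1 0 0 0; 1 0.017 0.006 -0.13 0 0 0; 1 0.017 0.006 -0.15 0 0 0; 1 0.017 0.006 -0.157 0 0 0; 0.2 0.017 0.006 -0.157 0 0 0; 0.2 0.017 0.006 -0.157 0 0 0; 0.2 0.017 0.006 -0.157 0 0 0", squeeze=20)

```text
time_s: 3.65
tool_pos: [0.5358, 0.2537, 0.0825]
tool_rot: [0.143, 0.99, 0.0, 0.001]
wrist_force: [0.4, -0.5, 0.5]
width: 0.682
grip_force: 0.0
```

Emit:
play_rows(steps="0.2 0 0 0 0 0 0; 0.2 0 0 0 0 0 0; 0.2 0 0 0 0 0 0")

```text
time_s: 4.03
tool_pos: [0.5355, 0.2536, 0.0818]
tool_rot: [0.143, 0.99, 0.0, 0.0]
wrist_force: [-0.3, -0.5, -0.5]
width: 0.345
grip_force: 0.0
```

Emit:
play_rows(steps="0.1 0 0 0 0 0 0; 0.1 0 0 0 0 0 0; 0.1 0 0 0 0 0 0; 0.1 0 0 0 0 0 0")

```text
time_s: 4.53
tool_pos: [0.5355, 0.2535, 0.0817]
tool_rot: [0.143, 0.99, -0.0, -0.0]
wrist_force: [-0.7, -0.4, 0.5]
width: 0.262
grip_force: 20.0
```

Emit:
play_rows(steps="0.1 0 0 0.006 0 0 0; 0.1 0 0 0.015 0 0 0; 0.1 0 0 0.04 0 0 0; 0.1 0 0 0.08 0 0 0; 0.1 -0.02 -0.04 0.09 0 0 0; 0.1 -0.04 -0.09 0.09 0 0 0; 0.1 -0.06 -0.14 0.09 0 0 0; 0.1 -0.085 -0.18 0.08 0 0 0")

```text
time_s: 5.52
tool_pos: [0.4503, 0.072, 0.1627]
tool_rot: [0.143, 0.99, 0.0, 0.001]
wrist_force: [-0.1, -0.3, -1.6]
width: 0.263
grip_force: 20.0
```

```bash
python3 - <<'E'
from h import *
snap('top','b_top.png');snap('side','b_side.png');a=cv2.imread('pics/b_top.png');b=cv2.imread('pics/b_side.png')
o=np.vstack([cv2.resize(a[110:270,140:400],(520,320)),cv2.resize(b[150:360,140:480],(520,280))[:280]]);cv2.imwrite('pics/b.png',o)
ob=r.get_obs();print(ob['tool_pos'],ob['width'],ob['wrist_force'])
E
```

```text
[0.44858637 0.07125581 0.16159896] 0.2620168116841489 [ 0.28512612  0.64630419 -0.47562113]
```

View pics/b.png

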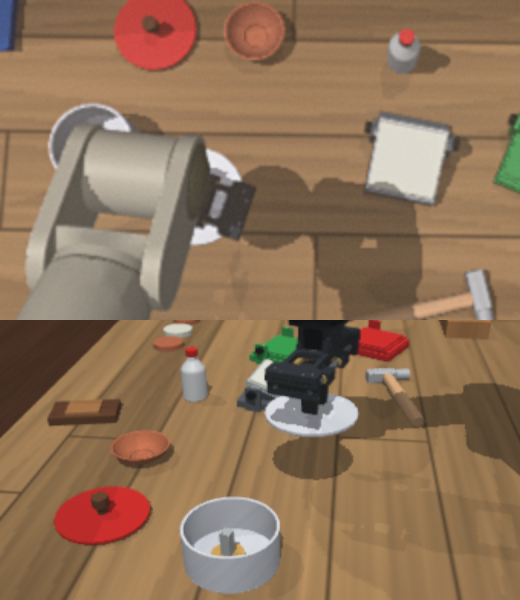

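The lid is held level and clear, and the holder stands in the open canister. Lowering the lid.

Emit:
play_rows(steps="0.1 0 0 -0.05 0 0 0; 0.1 0 0 -0.1 0 0 0; 0.1 0 0 -0.125 0 0 0; 0.1 0 0 -0.135 0 0 0; 0.1 0 0 -0.139 0 0 0; 0.1 0 0 -0.141 0 0 0; 0.1 0 0 -0.142 0 0 0; 0.1 0 0 -0.143 0 0 0")

```text
time_s: 6.62
tool_pos: [0.4508, 0.0735, 0.0191]
tool_rot: [0.143, 0.99, 0.0, 0.0]
wrist_force: [1.1, 0.4, -1.4]
width: 0.264
grip_force: 20.0
```

Emit:
play_rows(steps="0.1 0 0 -0.0005 0 0 0; 0.1 0 0 -0.001 0 0 0")

```text
time_s: 6.88
tool_pos: [0.4508, 0.0735, 0.0185]
tool_rot: [0.143, 0.99, -0.0, 0.0]
wrist_force: [-5.0, -0.2, 16.2]
width: 0.259
grip_force: 20.0
```

Emit:
play_rows(steps="0.1 0 0 0.0006 0 0 0; 0.8 0 0 0.0006 0 0 0; 0.8 0 0 0.0006 0 0 0; 0.8 0 0 0.0006 0 0 0; 0.8 0 0 0.0006 0 0 0; 1 0 0 0.04 0 0 0; 1 0 0 0.1 0 0 0; 1 0 0 0.16 0 0 0")

```text
time_s: 7.88
tool_pos: [0.4502, 0.0736, 0.1795]
tool_rot: [0.143, 0.99, -0.0, -0.0]
wrist_force: [1.5, 0.3, -1.0]
width: 0.998
grip_force: 0.0
```

Emit:
play_rows(steps="1 0 0.03 0.05 0 0 0; 1 0 0.07 0.09 0 0 0; 1 0 0.12 0.1 0 0 0; 1 0.02 0.17 0.1 0 0 0; 1 0.055 0.18 0.1 0 0 0; 1 0.055 0.18 0.1 0 0 0")

```text
time_s: 8.62
tool_pos: [0.5064, 0.2541, 0.2765]
tool_rot: [0.143, 0.99, -0.0, -0.001]
wrist_force: [-0.4, -0.6, 0.8]
width: 1.005
grip_force: 0.0
```

```bash
python3 - <<'E'
from h import *
np.set_printoptions(precision=4,suppress=True)
k=cal('wrist');snap('wrist','w2.png')
o=r.get_obs();print(o['tool_pos'],o['time_s'],k[1])
for t,z in(('holder',.006),('pot',0)):
  for d in r.tip_of('wrist',t): print(t,d, atz(k,d['at'],z))
  for d in r.boxes_of('wrist',t): print(t,d)
s=cal('side');snap('side','c_side.png');
for t in('holder','lid','lap_face'):
  for d in r.tip_of('side',t): print(t,d, atz(s,d['at'],.006))
a=cv2.imread('pics/w2.png')
b=cv2.imread('pics/c_side.png')
cv2.imwrite('pics/w2v.png',np.hstack([cv2.resize(a[60:340,180:480],(450,420)),cv2.resize(b[150:360,200:370],(340,420))]))
E
```

```text
[0.5055 0.2536 0.2769] 8.675 [0.4304 0.2775 0.4231]
holder {'at': [326.9, 175.2], 'confidence': 0.88} [0.5431 0.2528 0.006 ]
holder {'rect': [307.7, 161.1, 344.0, 197.0], 'confidence': 0.84}
pot {'at': [323.6, 174.1], 'confidence': 0.57} [0.5422 0.2489 0.    ]
pot {'rect': [266.1, 124.2, 385.2, 241.2], 'confidence': 0.59}
holder {'at': [337.3, 276.2], 'confidence': 0.59} [0.4614 0.0859 0.006 ]
holder {'at': [286.9, 328.7], 'confidence': 0.58} [0.5471 0.2547 0.006 ]
lid {'at': [206.4, 297.4], 'confidence': 0.63} [0.7362 0.186  0.006 ]
lid {'at': [340.4, 273.5], 'confidence': 0.61} [0.455  0.0755 0.006 ]
lap_face {'at': [325.9, 195.4], 'confidence': 0.82} [ 0.5277 -0.2988  0.006 ]
lap_face {'at': [382.9, 167.6], 'confidence': 0.68} [ 0.3472 -0.5259  0.006 ]
lap_face {'at': [329.3, 171.3], 'confidence': 0.56} [ 0.5342 -0.4763  0.006 ]
```

View pics/w2v.png

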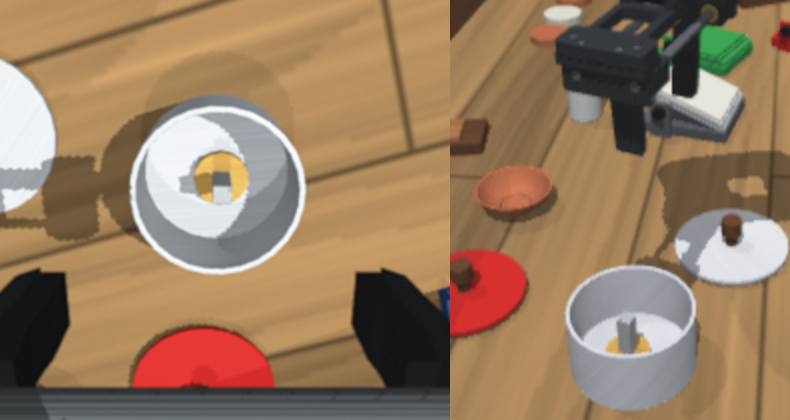

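The lid lies on the bench, knob up. The brass foot with its square stem is in the canister, near (327,180) in the wrist frame. I'll go closer for the stem's yaw.

Emit:
play_rows(steps="1 0.017 -0.003 -0.06 0 0 0; 1 0.035 -0.007 -0.12 0 0 0; 1 0.037 -0.008 -0.13 0 0 0; 1 0.037 -0.008 -0.13 0 0 0")

```text
time_s: 9.57
tool_pos: [0.5427, 0.2457, 0.1492]
tool_rot: [0.143, 0.99, 0.0, 0.001]
wrist_force: [0.4, 0.3, -0.2]
width: 0.998
grip_force: 0.0
```

```bash
python3 - <<'E'
from h import *
np.set_printoptions(precision=4,suppress=True)
k=cal('wrist');im=snap('wrist','w3.png').astype(int)
o=r.get_obs();print(o['tool_pos'],o['time_s'],k[1])
for d in r.tip_of('wrist','holder'): print(d, atz(k,d['at'],.006))
d=r.boxes_of('wrist','holder')[0];print(d)
x0,y0,x1,y1=[int(v) for v in d['rect']];print(x0,y0)
c=cv2.imread('pics/w3.png')[y0-10:y1+10,x0-10:x1+10]
cv2.imwrite('pics/w3v.png',cv2.resize(c,None,fx=7,fy=7,interpolation=cv2.INTER_NEAREST))
m=(im[...,0]>1.5*im[...,2])&(im[...,0]>90)
mm=np.zeros_like(m);mm[y0-3:y1+3,x0-3:x1+3]=1
h=cv2.fitEllipse(cv2.convexHull(np.argwhere(m&mm)[:,::-1].astype(np.float32)));print(h,atz(k,h[0],.016))
E
```

```text
[0.543  0.246  0.1502] 9.625 [0.4664 0.2691 0.2955]
{'at': [324.7, 174.8], 'confidence': 0.62} [0.5445 0.2504 0.006 ]
{'rect': [300.0, 148.1, 353.9, 204.9], 'confidence': 0.97}
300 148
((326.92352294921875, 176.4618682861328), (51.439788818359375, 52.40166473388672), 86.19210052490234) [0.5437 0.2524 0.016 ]
```

View pics/w3v.png

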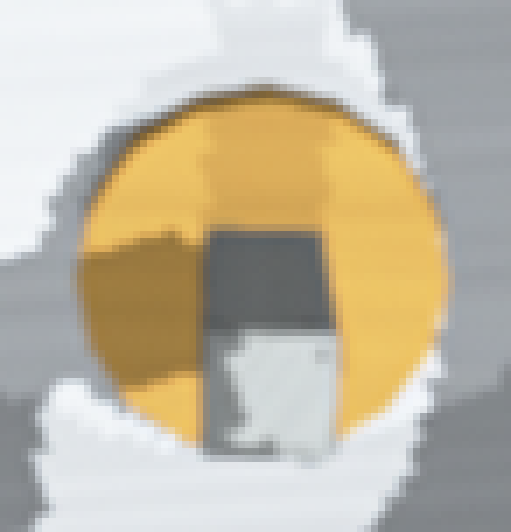

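The crop shows the brass foot, with the stem top corners near (319,185), (337.6,185.4), (337.6,203.4) and (319,203). The stem is almost square to the gripper.

```bash
python3 - <<'E'
from h import *
np.set_printoptions(precision=4,suppress=True)
k=cal('wrist')
P=np.array([atz(k,p,.058) for p in((319,185.1),(337.6,185.4),(337.6,203.4),(319,203))]);print(P,P.mean(0))
for i in range(4):
    d=P[(i+1)%4]-P[i];print(np.linalg.norm(d),np.degrees(np.arctan2(d[1],d[0])))
T=R.from_quat(r.get_obs()['tool_rot']).as_matrix();print(T,np.degrees(np.arctan2(T[1,1],T[0,1])))
# lap: tips+edges in top & side
Tp=cal('top');snap('top','d_top.png');S=cal('side')
im=cv2.imread('pics/d_top.png')[150:225,315:375];im2=cv2.imread('pics/a_side.png')[170:230,285:360]
cv2.imwrite('pics/lap.png',np.vstack([cv2.resize(im,None,fx=6,fy=6)[:300],cv2.resize(cv2.resize(im2,None,fx=6,fy=6)[:300],(360,240))]) if 0 else np.hstack([cv2.resize(im,(360,450)),cv2.resize(im2,(440,352))[:352] if 0 else cv2.copyMakeBorder(cv2.resize(im2,(435,348)),0,102,0,0,0)]))
E
```

```text
[[0.5376 0.2481 0.058 ]
 [0.5415 0.2607 0.058 ]
 [0.5546 0.2571 0.058 ]
 [0.5505 0.2443 0.058 ]] [0.546  0.2525 0.058 ]
0.013171524196892244 72.6433219406251
0.013580089903506478 -15.458885163886153
0.013397646998109499 -107.70641760799839
0.013492718044944231 163.59394531167288
[[-0.9593  0.2825  0.0039]
 [ 0.2825  0.9593  0.001 ]
 [-0.0035  0.002  -1.    ]] 73.59136210121969
```

View pics/lap.png

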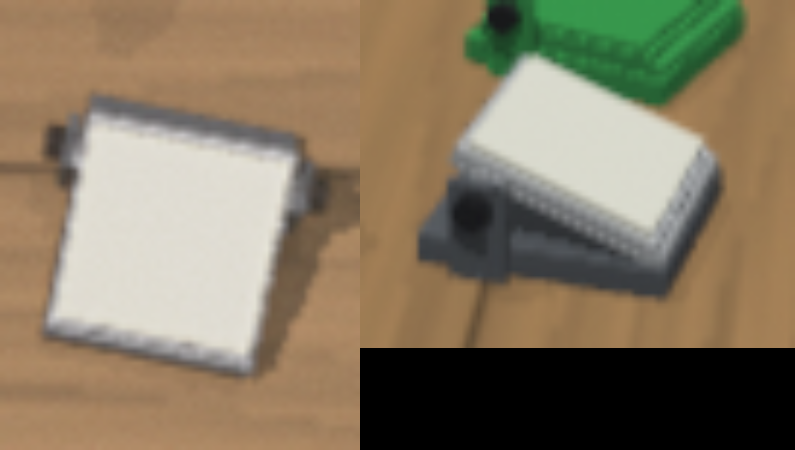

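Next I'll descend with the fingers partly closed so they fit inside the mouth.

Emit:
play_rows(steps="0.42 0.0025 0.0065 -0.01 0 0 0; 0.42 0.0025 0.0065 -0.02 0 0 0; 0.42 0.0025 0.0065 -0.03 0 0 0; 0.42 0.0025 0.0065 -0.035 0 0 0; 0.42 0.0025 0.0065 -0.04 0 0 0; 0.42 0.0025 0.0065 -0.045 0 0 0")

```text
time_s: 10.52
tool_pos: [0.5451, 0.252, 0.1025]
tool_rot: [0.143, 0.99, 0.0, 0.0]
wrist_force: [0.5, 0.1, -0.3]
width: 0.422
grip_force: 0.0
```

Emit:
play_rows(steps="0.42 0 0 -0.03 0 0 0; 0.42 0 0 -0.055 0 0 0; 0.42 0 0 -0.07 0 0 0; 0.42 0 0 -0.08 0 0 0; 0.1 0 0 -0.08 0 0 0; 0.1 0 0 -0.08 0 0 0; 0.1 0 0 -0.08 0 0 0; 0.1 0 0 -0.08 0 0 0", squeeze=40)

```text
time_s: 11.52
tool_pos: [0.5455, 0.2521, 0.0235]
tool_rot: [0.143, 0.99, 0.0, 0.001]
wrist_force: [-0.7, -0.7, 5.5]
width: 0.156
grip_force: 40.0
```

Emit:
play_rows(steps="0.08 0 0 0 0 0 0; 0.08 0 0 0 0 0 0")

```text
time_s: 11.78
tool_pos: [0.5455, 0.2522, 0.0235]
tool_rot: [0.143, 0.99, 0.0, 0.001]
wrist_force: [-1.0, -1.1, 6.7]
width: 0.152
grip_force: 40.0
```

Emit:
play_rows(steps="0.08 0 0 0.01 0 0 0; 0.08 0 0 0.04 0 0 0; 0.08 0 0 0.09 0 0 0; 0.08 0 0 0.14 0 0 0; 0.08 -0.02 -0.04 0.17 0 0 0; 0.08 -0.03 -0.1 0.18 0 0 0; 0.08 -0.04 -0.16 0.19 0 0 0; 0.08 -0.05 -0.22 0.2 0 0 0")

```text
time_s: 12.78
tool_pos: [0.4942, 0.0304, 0.2234]
tool_rot: [0.143, 0.99, -0.0, 0.0]
wrist_force: [0.6, -0.5, -0.5]
width: 0.154
grip_force: 40.0
```

Emit:
play_rows(steps="0.08 -0.01 -0.06 0.01 0 0 0; 0.08 -0.02 -0.12 0.02 0 0 0; 0.08 -0.03 -0.18 0.025 0 0 0; 0.08 -0.035 -0.225 0.025 0 0 0; 0.08 -0.035 -0.232 0.025 0 0 0; 0.08 -0.035 -0.232 0.025 0 0 0; 0.08 -0.035 -0.232 0.025 0 0 0")

```text
time_s: 13.65
tool_pos: [0.4602, -0.1987, 0.2478]
tool_rot: [0.142, 0.99, 0.0, -0.0]
wrist_force: [-0.5, 0.6, -2.5]
width: 0.154
grip_force: 40.0
```

```bash
python3 - <<'E'
from h import *
np.set_printoptions(precision=4,suppress=True)
k=cal('wrist');snap('wrist','w4.png')
o=r.get_obs();print(o['tool_pos'],o['tool_rot'],o['time_s'],o['wrist_force'],o['width'],k)
for d in r.tip_of('wrist','lap_face'): print(d)
for d in r.boxes_of('wrist','lap_face'): print(d)
E
```

```text
[ 0.4602 -0.1987  0.2478] [ 0.1421  0.9899  0.0001 -0.    ] 13.7 [-1.0865  0.7106 -1.8342] 0.15641052596536162 (array([[352.9889,   0.    , 319.9213],
       [  0.    , 352.9889, 191.1502],
       [  0.    ,   0.    ,   1.    ]]), array([ 0.384 , -0.1754,  0.3943]), Rotation.from_matrix(array([[ 0.2806, -0.9125, -0.2977],
                            [ 0.9598,  0.2667,  0.0871],
                            [-0.0001, -0.3102,  0.9507]])))
{'at': [143.7, 274.2], 'confidence': 0.73}
{'rect': [261.6, 170.3, 371.0, 260.6], 'confidence': 0.76}
{'rect': [0.2, 79.5, 59.6, 195.2], 'confidence': 0.75}
{'rect': [95.6, 223.9, 190.4, 311.4], 'confidence': 0.56}
```

View pics/w4.png

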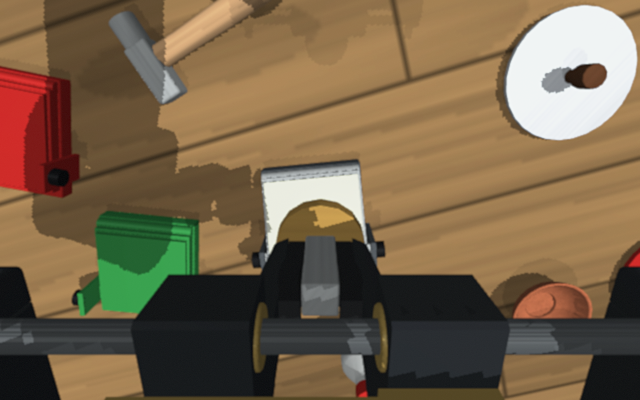

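Emit:
play_rows(steps="0.08 0.04 -0.012 0 0 0 0; 0.08 0.08 -0.024 0 0 0 0; 0.08 0.085 -0.025 0 0 0 0; 0.08 0.085 -0.025 0 0 0 0")

```text
time_s: 14.3
tool_pos: [0.5448, -0.2244, 0.2475]
tool_rot: [0.143, 0.99, 0.0, -0.0]
wrist_force: [-0.8, 0.6, -2.0]
width: 0.154
grip_force: 40.0
```

```bash
cat > seg.py <<'E'
from h import *
def quad(f,rect,lo=140):
    im=cv2.imread('pics/'+f); hsv=cv2.cvtColor(im,cv2.COLOR_BGR2HSV)
    m=((hsv[...,1]<45)&(hsv[...,2]>lo)&(hsv[...,2]<256)).astype(np.uint8)
    z=np.zeros_like(m);a,b,c,d=[int(v) for v in rect];z[b:d,a:c]=1;m&=z
    n,l,s,c=cv2.connectedComponentsWithStats(m);i=1+np.argmax(s[1:,4])
    h=cv2.convexHull(np.argwhere(l==i)[:,::-1].astype(np.int32))
    q=cv2.approxPolyN(h,4,ensure_convex=True) if hasattr(cv2,'approxPolyN') else None
    return s[i],q.reshape(-1,2)
E
python3 - <<'E'
from seg import *
np.set_printoptions(precision=4,suppress=True)
k=cal('wrist');im=snap('wrist','w5.png')
o=r.get_obs();print(o['tool_pos'],o['time_s'],k[1])
print([ (d['at'],round(d['confidence'],2)) for d in r.tip_of('wrist','lap_face')])
b=r.boxes_of('wrist','lap_face');print(b)
import pickle;pickle.dump((k[0],k[1],k[2].as_matrix()),open('k5.pkl','wb'))
for d in b[:3]:
    x0,y0,x1,y1=d['rect']
    try: print(quad('w5.png',(max(x0-8,0),max(y0-8,0),x1+8,y1+8)))
    except Exception as e: print(e)
print(quad('d_top.png',(315,160,375,220)));print(quad('a_side.png',(295,172,355,222)))
E
```

```text
[ 0.5445 -0.2244  0.2478] 14.35 [ 0.4687 -0.2011  0.394 ]
[([313.8, 140.8], 0.87), ([130.1, 204.0], 0.75)]
[{'rect': [76.0, 150.8, 183.2, 248.8], 'confidence': 0.95}, {'rect': [0.1, 0.0, 40.2, 112.4], 'confidence': 0.87}, {'rect': [256.1, 81.6, 375.4, 205.3], 'confidence': 0.83}]
attempt to get argmax of an empty sequence
attempt to get argmax of an empty sequence
(array([  258,    80,   119,   123, 12305], dtype=int32), array([[266, 204],
       [257,  90],
       [363,  79],
       [379, 193]], dtype=int32))
(array([ 323,  169,   42,   42, 1302], dtype=int32), array([[356, 211],
       [322, 204],
       [328, 168],
       [365, 175]], dtype=int32))
(array([301, 179,  45,  35, 808], dtype=int32), array([[337, 214],
       [300, 196],
       [313, 178],
       [347, 195]], dtype=int32))
```

```bash
python3 - <<'E'
import cv2
im=cv2.imread('pics/w5.png')
for r_ in list(range(74,104,2))+list(range(185,216,2)): print(r_,im[r_,315],end=' ')
print()
for c in list(range(250,276,2))+list(range(360,390,2)): print(c,im[140,c],end=' ')
print()
t=cv2.imread('pics/d_top.png');print([ (r_,t[r_,345].tolist()) for r_ in range(164,216,2)])
s=cv2.imread('pics/a_side.png');print([ (r_,s[r_,325].tolist()) for r_ in range(176,216,2)])
E
```

```text
74 [ 83 127 161] 76 [ 84 128 162] 78 [ 85 128 164] 80 [ 82 125 160] 82 [84 85 88] 84 [140 139 134] 86 [184 183 177] 88 [172 171 165] 90 [198 201 195] 92 [226 238 236] 94 [227 239 237] 96 [227 239 237] 98 [228 239 237] 100 [228 239 237] 102 [228 239 237] 185 [233 243 241] 187 [233 243 241] 189 [233 243 242] 191 [233 243 242] 193 [228 237 235] 195 [221 220 214] 197 [225 224 216] 199 [145 149 149] 201 [ 38  79 102] 203 [ 45  85 108] 205 [ 50  95 120] 207 [ 85 163 206] 209 [ 57 110 141] 211 [ 48  92 116] 213 [ 49  92 118] 215 [ 54 104 131] 
250 [ 55  84 106] 252 [ 55  84 106] 254 [ 55  84 106] 256 [ 55  85 106] 258 [ 54  83 105] 260 [ 80  97 113] 262 [166 168 164] 264 [228 239 238] 266 [231 241 240] 268 [230 241 239] 270 [230 241 239] 272 [230 241 239] 274 [230 241 239] 360 [229 240 239] 362 [229 240 238] 364 [229 241 239] 366 [223 232 230] 368 [205 204 199] 370 [ 97 131 163] 372 [ 82 126 162] 374 [ 83 126 161] 376 [ 81 125 159] 378 [ 81 125 159] 380 [ 81 125 159] 382 [ 82 124 158] 384 [ 81 124 157] 386 [ 87 132 168] 388 [ 89 134 170] 
[(164, [93, 127, 158]), (166, [93, 127, 161]), (168,
[... 331 characters left out ...]
196, [211, 221, 225]), (198, [209, 220, 223]), (200, [210, 221, 224]), (202, [209, 221, 224]), (204, [211, 221, 225]), (206, [195, 210, 216]), (208, [167, 165, 168]), (210, [83, 90, 101]), (212, [91, 124, 158]), (214, [95, 128, 163])]
[(176, [59, 115, 43]), (178, [58, 109, 42]), (180, [64, 123, 47]), (182, [54, 102, 40]), (184, [131, 157, 135]), (186, [205, 218, 217]), (188, [206, 218, 218]), (190, [205, 217, 217]), (192, [205, 218, 217]), (194, [205, 217, 217]), (196, [206, 218, 218]), (198, [206, 218, 218]), (200, [205, 218, 217]), (202, [206, 217, 217]), (204, [197, 212, 211]), (206, [160, 163, 161]), (208, [116, 114, 112]), (210, [102, 100, 98]), (212, [52, 49, 47]), (214, [89, 85, 80])]
```

```bash
cat > lap.py <<'E'
from h import *
from scipy.optimize import least_squares
import pickle
np.set_printoptions(precision=4,suppress=True)
def quad(f,rect):
    im=cv2.imread('pics/'+f).astype(int);m=((im[...,1]-im[...,0]>5)&(im[...,1]-im[...,2]>-8)&(im.min(2)>185)).astype(np.uint8)
    z=np.zeros_like(m);a,b,c,d=rect;z[b:d,a:c]=1
    n,l,s,_=cv2.connectedComponentsWithStats(m&z);i=1+np.argmax(s[1:,4])
    m=(l==i).astype(np.uint8)
    C=max(cv2.findContours(m,cv2.RETR_EXTERNAL,cv2.CHAIN_APPROX_NONE)[0],key=len)[:,0].astype(float)
    q=cv2.approxPolyN(C.astype(np.int32),4,ensure_convex=True).reshape(-1,2).astype(float)
    cen=C.mean(0);L=[]
    for j in range(4):
        p,e=q[j],q[(j+1)%4];u=(e-p)/np.linalg.norm(e-p);nn=np.array([-u[1],u[0]])
        t=(C-p)@u/np.linalg.norm(e-p);dd=abs((C-p)@nn);P=C[(t>.12)&(t<.88)&(dd<4)]
        vx,vy,x,y=cv2.fitLine(P.astype(np.float32),cv2.DIST_HUBER,0,.01,.01).ravel()
        n_=np.array([-vy,vx]);n_*=np.sign(n_@(np.array([x,y])-cen));L.append((n_,n_@[x,y]+.45))
    return np.array([np.linalg.solve([L[j-1][0],L[j][0]],[L[j-1][1],L[j][1]]) for j in range(4)])
a,b,c=pickle.load(open('k5.pkl','rb'))
V=[((a,b,R.from_matrix(c)),quad('w5.png',(245,70,390,207)),1),(cal('top'),quad('d_top.png',(315,160,375,220)),.5),(cal('side'),quad('a_side.png',(295,172,355,222)),.5)]
def lapR(p): return R.from_euler('zy',[p[3],-p[4]])
def corners(p,s=.05): return p[:3]+lapR(p).apply(np.array([[s,s,0],[s,-s,0],[-s,-s,0],[-s,s,0]]))
def res(p,vs,s=.05):
    o=[]
    for k,q,w in vs:
        # off: per-view calibration error is left in the residual
        P=proj(k,corners(p,s));i=[np.argmin(np.linalg.norm(P-x,axis=1)) for x in q]
        o.append(w*1.0*(P[i]-q).ravel()*(k[1][2] if 0 else 1))
    return np.concatenate(o)
x0=[.521,-.23,.045,-.15,.4]
for vs in(V,V[:1],V[1:],V[:2],[V[0],V[2]]):
    f=least_squares(res,x0,args=(vs,),loss='soft_l1');print(f.x,np.degrees(f.x[3:]),'cost',f.cost);
    if vs is V: print(f.fun.reshape(-1,2))
f=least_squares(lambda p:res(p[:5],V,p[5]),x0+[.05]);print('free size',f.x,np.degrees(f.x[3:5]))
E
python3 lap.py
```

```text
[ 0.5251 -0.2234  0.0545 -0.1843  0.3435] [-10.557   19.6783] cost 1.4385088877640124
[[-0.6903  0.03  ]
 [ 0.1419 -0.0742]
 [ 0.5999  0.4261]
 [-0.028  -0.7375]
 [ 0.1479 -0.3663]
 [-0.1591 -0.3121]
 [ 0.0623 -0.3021]
 [ 0.0168 -0.3837]
 [ 0.0314 -0.1868]
 [ 0.3482 -0.782 ]
 [-0.292  -0.366 ]
 [ 0.0714  0.0998]]
[ 0.525  -0.2234  0.0556 -0.1841  0.341 ] [-10.5455  19.5394] cost 0.6328252392138451
[ 0.5243 -0.2235  0.0523 -0.1776  0.368 ] [-10.1729  21.0826] cost 0.35543897508941846
[ 0.5249 -0.2234  0.0557 -0.1837  0.344 ] [-10.5281  19.7091] cost 0.8865139090074583
[ 0.5252 -0.2234  0.0545 -0.1845  0.342 ] [-10.5687  19.5958] cost 1.1774574839319605
free size [ 0.5254 -0.2236  0.0526 -0.1839  0.3521  0.0505] [-10.5358  20.1728]
```

```bash
cat > tgt.py <<'E'
from h import *
np.set_printoptions(precision=4,suppress=True)
L=np.array([.525,-.2235,.0545])
def goal(h,slope=20.,yaw=-10.5,L=L):
    M=R.from_euler('zy',[np.radians(yaw),-np.radians(slope)]).as_matrix();n=M[:,2]
    T=np.column_stack([-M[:,0],M[:,1],-n]);return L+n*(.0175+h),R.from_matrix(T),n,M
if __name__=='__main__':
    o=r.get_obs();p,T,n,M=goal(.025);c=R.from_quat(o['tool_rot'])
    print('shift',p-o['tool_pos'],'turn',(T*c.inv()).as_rotvec(),'n',n,'lapx',M[:,0],'lapy',M[:,1])
    print(o['torque'],o['wrist_force'])
E
python3 tgt.py
```

```text
shift [-0.0339  0.0011 -0.1537] turn [-0.0179 -0.3487  0.1025] n [-0.342   0.      0.9397] lapx [ 0.924  -0.1822  0.3363] lapy [0.1712 0.9833 0.0623]
[-0.0422  0.0153 -0.0218] [-0.3271 -0.1438 -0.5565]
```

```bash
sed -i "s/'zy'/'ZY'/" lap.py tgt.py; python3 lap.py; python3 tgt.py
```

```text
[ 0.5251 -0.223   0.0545 -0.1895  0.3527] [-10.8588  20.2084] cost 0.7201876653771473
[[-0.1431 -0.3701]
 [ 0.0719  0.0403]
 [ 0.192  -0.1012]
 [-0.1295  0.1721]
 [ 0.0872 -0.3238]
 [-0.1501 -0.2546]
 [ 0.0394 -0.3892]
 [-0.1189 -0.3995]
 [ 0.1355 -0.5091]
 [ 0.1631 -0.1893]
 [-0.4037  0.0659]
 [ 0.2072 -0.3919]]
[ 0.525  -0.2229  0.0552 -0.1897  0.3501] [-10.8705  20.0613] cost 0.06347097339145713
[ 0.5243 -0.2234  0.0525 -0.1826  0.3739] [-10.4632  21.4209] cost 0.2972915146326329
[ 0.525  -0.2229  0.0553 -0.1896  0.3529] [-10.8623  20.2189] cost 0.3270458398518368
[ 0.5251 -0.223   0.0545 -0.1897  0.351 ] [-10.8683  20.1116] cost 0.45786361146051413
free size [ 0.5253 -0.2231  0.0532 -0.1894  0.3577  0.0503] [-10.853   20.4936]
shift [-0.0337  0.0037 -0.1537] turn [-0.0812 -0.3395  0.1025] n [-0.3363  0.0623  0.9397] lapx [ 0.924  -0.1712  0.342 ] lapy [0.1822 0.9833 0.    ]
[-0.0422  0.0153 -0.0218] [-0.3271 -0.1438 -0.5565]
```

Emit:
play_rows(steps="0.08 -0.01 0.001 -0.03 -0.02 -0.085 0.025; 0.08 -0.02 0.002 -0.07 -0.04 -0.17 0.05; 0.08 -0.03 0.003 -0.1 -0.06 -0.26 0.075; 0.08 -0.034 0.004 -0.13 -0.082 -0.343 0.097; 0.08 -0.034 0.004 -0.15 -0.082 -0.343 0.097; 0.08 -0.034 0.004 -0.154 -0.082 -0.343 0.097; 0.08 -0.034 0.004 -0.154 -0.082 -0.343 0.097", squeeze=50)

```text
time_s: 15.32
tool_pos: [0.5112, -0.2211, 0.0945]
tool_rot: [0.093, 0.98, -0.016, 0.175]
wrist_force: [-0.3, -0.0, -1.7]
width: 0.148
grip_force: 50.0
```

```bash
cat >> tgt.py <<'E'
    g=goal(0,20.2,-10.85,np.array([.525,-.223,.0545]));p,T,n,M=g
    c=R.from_quat(o['tool_rot'])
    print(o['time_s'],'height',(o['tool_pos']-p)@n,'slide xy',(o['tool_pos']-p)@M[:,:2],'turn left deg in lap axes',np.degrees(M.T@(T*c.inv()).as_rotvec()),'n',n)
    print('F,T in lap axes',M.T@o['wrist_force'],M.T@o['torque'],o['width'])
E
python3 tgt.py|tail -2
```

```text
15.325 height 0.024853983072669505 slide xy [ 0.0008 -0.0007] turn left deg in lap axes [-0.0473  0.0458 -0.0356] n [-0.3391  0.065   0.9385]
F,T in lap axes [-0.8219 -0.071  -1.5237] [-0.0038  0.2473 -0.0312] 0.14759505235477807
```

Emit:
play_rows(steps="0.08 0.0034 -0.0007 -0.0094 0 0 0; 0.08 0.0058 -0.0011 -0.016 0 0 0; 0.08 0.0068 -0.0013 -0.0188 0 0 0; 0.08 0.0071 -0.0014 -0.0197 0 0 0; 0.08 0.0071 -0.0014 -0.0197 0 0 0")

```text
time_s: 15.95
tool_pos: [0.5182, -0.2224, 0.0741]
tool_rot: [0.093, 0.98, -0.016, 0.175]
wrist_force: [-0.5, -0.5, -2.0]
width: 0.15
grip_force: 50.0
```

Emit:
play_rows(steps="0.08 0.0003 -0.0001 -0.0009 0 0 0; 0.08 0.0003 -0.0001 -0.0009 0 0 0")

```text
time_s: 16.2
tool_pos: [0.5184, -0.2225, 0.0732]
tool_rot: [0.093, 0.98, -0.016, 0.175]
wrist_force: [0.7, -1.0, -0.7]
width: 0.147
grip_force: 50.0
```

```bash
python3 tgt.py|tail -2
```

```text
16.2 height 0.0022968934142147935 slide xy [ 0.0003 -0.0007] turn left deg in lap axes [-0.0677  0.0051 -0.0185] n [-0.3391  0.065   0.9385]
F,T in lap axes [ 0.5386 -0.8501 -0.993 ] [-0.0033  0.227   0.0054] 0.14685763059269102
```

Still free of contact. I'll step down 0.5 mm at a time.

Emit:
play_rows(steps="0.08 0.0002 0 -0.0005 0 0 0; 0.08 0.0003 -0.0001 -0.0009 0 0 0; 0.08 0.0003 -0.0001 -0.0009 0 0 0")

```text
time_s: 16.58
tool_pos: [0.5187, -0.2225, 0.0722]
tool_rot: [0.093, 0.98, -0.016, 0.175]
wrist_force: [0.4, -0.2, -1.0]
width: 0.151
grip_force: 50.0
```

Emit:
play_rows(steps="0.08 0.0002 0 -0.0005 0 0 0; 0.08 0.0002 0 -0.0005 0 0 0")

```text
time_s: 16.82
tool_pos: [0.5189, -0.2225, 0.0717]
tool_rot: [0.093, 0.98, -0.016, 0.175]
wrist_force: [-0.2, 0.2, -0.6]
width: 0.154
grip_force: 50.0
```

Emit:
play_rows(steps="0.08 0.0002 0 -0.0005 0 0 0; 0.08 0.0002 0 -0.0005 0 0 0")

```text
time_s: 17.08
tool_pos: [0.5191, -0.2225, 0.0712]
tool_rot: [0.093, 0.98, -0.016, 0.175]
wrist_force: [0.3, 0.3, -1.4]
width: 0.154
grip_force: 50.0
```

```bash
python3 tgt.py|tail -2
```

```text
17.075 height 0.00019185862546367463 slide xy [ 0.0003 -0.0006] turn left deg in lap axes [-0.0736 -0.0048 -0.025 ] n [-0.3391  0.065   0.9385]
F,T in lap axes [-0.2953  0.2963 -1.4173] [-0.0183  0.2744  0.0431] 0.15437114551950143
```

Emit:
play_rows(steps="0.08 0.0002 0 -0.0005 0 0 0; 0.08 0.0002 0 -0.0005 0 0 0")

```text
time_s: 17.32
tool_pos: [0.5193, -0.2225, 0.0707]
tool_rot: [0.093, 0.98, -0.016, 0.175]
wrist_force: [0.3, -0.7, -1.3]
width: 0.152
grip_force: 50.0
```

Emit:
play_rows(steps="0.08 0.0002 0 -0.0005 0 0 0; 0.08 0.0002 0 -0.0005 0 0 0")

```text
time_s: 17.58
tool_pos: [0.5195, -0.2226, 0.0703]
tool_rot: [0.093, 0.98, -0.016, 0.175]
wrist_force: [-0.8, 1.0, 0.6]
width: 0.151
grip_force: 50.0
```

```bash
python3 tgt.py|tail -2
```

```text
17.575 height -0.0007921526294460487 slide xy [ 0.0003 -0.0006] turn left deg in lap axes [-0.0718  0.0004 -0.0225] n [-0.3391  0.065   0.9385]
F,T in lap axes [-0.7369  0.8312  0.9487] [-0.0295  0.3721  0.04  ] 0.151405681059483
```

Emit:
play_rows(steps="0.08 0.0001 0 -0.0003 0 0 0; 0.08 0.0001 0 -0.0003 0 0 0")

```text
time_s: 17.82
tool_pos: [0.5195, -0.2226, 0.0702]
tool_rot: [0.093, 0.98, -0.016, 0.175]
wrist_force: [-4.5, 0.7, 3.9]
width: 0.152
grip_force: 50.0
```

```bash
python3 tgt.py|tail -2
```

```text
17.825 height -0.0008994301430440954 slide xy [ 0.0003 -0.0006] turn left deg in lap axes [-0.0708 -0.0024 -0.0248] n [-0.3391  0.065   0.9385]
F,T in lap axes [-2.9444 -0.1237  5.2248] [0.0012 0.6174 0.0136] 0.1517929101102966
```

Emit:
play_rows(steps="0.08 0.00014 -0.00003 0.00005 0.0016 0.0085 0; 0.08 0.00014 -0.00003 0.00005 0.0016 0.0085 0")

```text
time_s: 18.08
tool_pos: [0.5196, -0.2226, 0.0703]
tool_rot: [0.093, 0.981, -0.016, 0.17]
wrist_force: [-6.6, 0.0, 4.9]
width: 0.152
grip_force: 50.0
```

```bash
python3 tgt.py|tail -2
```

```text
18.075 height -0.0007982545228336249 slide xy [ 0.0004 -0.0006] turn left deg in lap axes [-0.0704 -0.5098 -0.0385] n [-0.3391  0.065   0.9385]
F,T in lap axes [-4.3781 -1.2074  6.8015] [-0.0297  0.7571 -0.0257] 0.15191665108675104
```

Emit:
play_rows(steps="0.08 -0.00028 0.00006 -0.0001 -0.0032 -0.017 0; 0.08 -0.00028 0.00006 -0.0001 -0.0032 -0.017 0")

```text
time_s: 18.32
tool_pos: [0.5195, -0.2226, 0.07]
tool_rot: [0.093, 0.979, -0.016, 0.179]
wrist_force: [-2.3, 0.5, 2.5]
width: 0.15
grip_force: 50.0
```

```bash
python3 tgt.py|tail -2
```

```text
18.325 height -0.0010406158797027394 slide xy [ 0.0002 -0.0006] turn left deg in lap axes [-0.0633  0.5262 -0.0053] n [-0.3391  0.065   0.9385]
F,T in lap axes [-1.3212  0.0428  3.1355] [ 0.0931  0.3281 -0.012 ] 0.15010441678664674
```

Emit:
play_rows(steps="0.08 -0.00014 0.00003 -0.00005 -0.0016 -0.0085 0; 0.08 -0.00014 0.00003 -0.00005 -0.0016 -0.0085 0")

```text
time_s: 18.58
tool_pos: [0.5194, -0.2225, 0.0699]
tool_rot: [0.093, 0.979, -0.017, 0.183]
wrist_force: [-2.3, 0.4, 2.1]
width: 0.152
grip_force: 50.0
```

```bash
python3 tgt.py|tail -2
```

```text
18.575 height -0.0011548156078299882 slide xy [ 0.0001 -0.0006] turn left deg in lap axes [-0.0694  1.0123 -0.0116] n [-0.3391  0.065   0.9385]
F,T in lap axes [-1.4366 -0.0608  2.7724] [-0.0142  0.1717 -0.0124] 0.15240439954197138
```

Emit:
play_rows(steps="0.08 -0.00014 0.00003 -0.00005 -0.0016 -0.0085 0; 0.08 -0.00014 0.00003 -0.00005 -0.0016 -0.0085 0")

```text
time_s: 18.82
tool_pos: [0.5193, -0.2225, 0.0699]
tool_rot: [0.093, 0.978, -0.017, 0.188]
wrist_force: [1.4, -0.2, 1.4]
width: 0.152
grip_force: 50.0
```

```bash
python3 tgt.py|tail -2
```

```text
18.825 height -0.0010828222422928336 slide xy [ 0.     -0.0006] turn left deg in lap axes [-0.0664  1.5201 -0.0163] n [-0.3391  0.065   0.9385]
F,T in lap axes [1.7933 0.0295 0.8626] [0.0475 0.0979 0.0473] 0.15160223579571272
```

```bash
cat > avg.py <<'E'
from h import *
from tgt import goal
np.set_printoptions(precision=4,suppress=True)
p,T,n,M=goal(0,20.2,-10.85,np.array([.525,-.223,.0545]))
F=[];Q=[];P=[];W=[]
for i in range(10):
    r.camera('side');o=r.get_obs();F.append(M.T@o['wrist_force']);Q.append(M.T@o['torque']);P.append((o['tool_pos']-p)@M);W.append(M.T@(T*R.from_quat(o['tool_rot']).inv()).as_rotvec())
print(o['time_s'],'F',np.mean(F,0),'M',np.mean(Q,0),'pos mm',1e3*np.mean(P,0),'turn',np.degrees(np.mean(W,0)),'sd',np.std(F,0)[2])
E
python3 avg.py
```

```text
19.325 F [1.086  0.3812 2.6928] M [ 0.0487  0.0128 -0.0116] pos mm [ 0.0402 -0.6211 -1.0958] turn [-0.0656  1.5082 -0.0204] sd 0.6675307463193985
```

Emit:
play_rows(steps="0.08 0.00023 -0.0001 -0.00025 0.0016 0.0085 0; 0.08 0.00023 -0.0001 -0.00025 0.0016 0.0085 0")

```text
time_s: 19.58
tool_pos: [0.5194, -0.2225, 0.0698]
tool_rot: [0.092, 0.979, -0.017, 0.183]
wrist_force: [-4.0, 1.2, 7.7]
width: 0.152
grip_force: 50.0
```

```bash
python3 avg.py
```

```text
20.075 F [-0.8474  0.8611  8.6498] M [0.092  0.2204 0.0115] pos mm [ 0.0168 -0.595  -1.1919] turn [-0.0764  0.9816 -0.0308] sd 0.4376850499900511
```

Emit:
play_rows(steps="0.08 -0.00014 0.00003 -0.00005 -0.0016 -0.0085 0; 0.08 -0.00014 0.00003 -0.00005 -0.0016 -0.0085 0")

```text
time_s: 20.32
tool_pos: [0.5194, -0.2225, 0.0698]
tool_rot: [0.093, 0.978, -0.017, 0.187]
wrist_force: [-1.5, 1.9, 6.5]
width: 0.15
grip_force: 50.0
```

```bash
python3 avg.py
```

```text
20.825 F [0.3791 1.0291 7.4639] M [ 0.1475  0.1678 -0.0038] pos mm [ 0.0582 -0.6097 -1.165 ] turn [-0.0722  1.4995 -0.0289] sd 0.5070300238581191
```

Emit:
play_rows(steps="0.08 0.00028 -0.00006 0.0001 0.0032 0.017 0; 0.08 0.00028 -0.00006 0.0001 0.0032 0.017 0")

```text
time_s: 21.08
tool_pos: [0.5194, -0.2226, 0.0699]
tool_rot: [0.093, 0.979, -0.016, 0.179]
wrist_force: [-5.5, 0.5, 9.5]
width: 0.154
grip_force: 50.0
```

```bash
python3 avg.py
```

```text
21.575 F [-1.9291  0.4542  9.6336] M [ 0.0793  0.3231 -0.0004] pos mm [ 0.0811 -0.6125 -1.1378] turn [-0.0762  0.4758 -0.0311] sd 0.5102396253634801
```

Emit:
play_rows(steps="0.08 -0.0002 0.00004 -0.00008 -0.0023 -0.012 0; 0.08 -0.0002 0.00004 -0.00008 -0.0023 -0.012 0; 0.08 -0.0002 0.00004 -0.00008 -0.0023 -0.012 0")

```text
time_s: 21.95
tool_pos: [0.5194, -0.2226, 0.0698]
tool_rot: [0.093, 0.978, -0.017, 0.185]
wrist_force: [-2.9, 1.5, 7.7]
width: 0.149
grip_force: 50.0
```

```bash
python3 avg.py; python3 - <<'E'
from h import *
snap('top','f_top.png');snap('side','f_side.png');a=cv2.imread('pics/f_top.png');b=cv2.imread('pics/f_side.png')
cv2.imwrite('pics/f.png',np.hstack([cv2.resize(a[90:290,150:400],(375,300)),cv2.resize(b[150:360,170:440],(386,300))]))
E
```

```text
22.45 F [-0.5356  0.7888  8.1925] M [ 0.1207  0.1797 -0.0208] pos mm [ 0.044  -0.5988 -1.178 ] turn [-0.0724  1.1971 -0.0307] sd 0.3658489526255317
```

View pics/f.png

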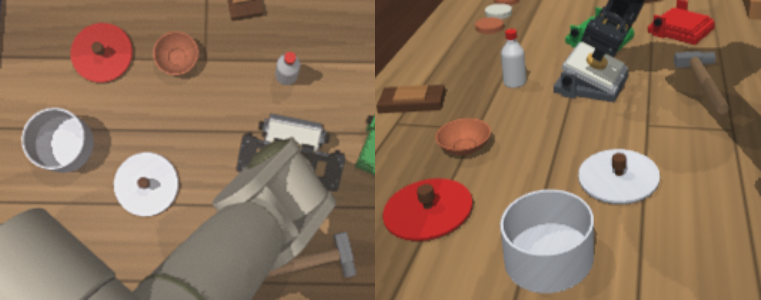

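The foot sits flat on the pale lap with a contact push of about 9.6 N. The lid is on the bench knob up, and the canister and bystanders are undisturbed.

```bash
python3 -c "
from plant import r
print(r.hand_in())"
```

```text
the job is handed in; nothing more can be done
None
```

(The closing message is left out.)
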